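Square a carved plaque, shut it in the turning frame and turn it face down

TASK

The limewood plaque lies askew on the squaring board: push it flush into the corner, against both fences, then pick it up from there and lay it, carved face up, in the pocket of the open turning frame and let go. Swing the lid fully shut over it, then swing the whole closed frame over about its hinge until it lies fully down on the other side, with the lid still shut and the plaque inside. Leave the mallet, offcut and oilstone where they are.

Things in the scene. Friction and masses are not known exactly. Their poses are not given: they have to be found in the camera images.
- blank: the limewood plaque, loose, about 0.12 kg: block 130 (own x) x 64 (own y) x 28 mm (own z) with a leaf rosette (about 87 x 41 mm) standing 6 mm proud in the middle of its top face; origin at the centre of its flat underside, z up through the carved face. It starts face up on the board, its long side up to 0.35 rad off the board's x axis and clear of both fences
- board: the squaring board, fixed: plywood 230 (own x) x 180 (own y) x 12 mm with two wooden fences 18 mm wide that stand 10 mm above the plywood (22 mm above the table), one along its whole -x edge and one along its +y edge; origin at the centre of its underside; its yaw varies
- fence_corner (a point): on the board's top face (12 mm above the table), where the inner faces of the two fences meet; axes are the board's: the free board lies towards +x and -y. Plaque flush in the corner, long side along the board's x: its centre is 65 mm in +x and 32 mm in -y from here
- stand: the fixed stand of the turning frame: plywood foot 250 x 250 x 12 mm, two posts 36 mm wide, 66 mm high, at own x = +-103 mm carrying a steel hinge rod along own x, 50 mm above the table; origin at the centre of the foot's underside; its yaw varies. Two wooden leaves, the pocket leaf and the lid, turn about this rod
- hinge_mid (a point): midpoint of the hinge rod, 50 mm above the table; axes are the stand's, the rod runs along x
- cradle (a joint): angle of the pocket leaf about the hinge rod (rad): 0 = lying level towards the stand's +y side, as at the start; grows as it swings up and over, pi/2 = upright, pi = fully turned over, level on the -y side (end stop). Stiff hinge (about 0.5 N m friction): it roughly stays where it is left. It carries the lid
- lid (a joint): angle of the lid against the pocket leaf, about the same rod (rad): 0 = fully shut (end stop), starts open at 2.25 to 2.65 (stop at 2.8), leaning back to the stand's -y side. Stiff hinge (about 0.7 N m friction, some 5 N at the bar): stays where it is left and holds the lid shut while the frame is turned. Open, the lid's outer edge points at the angle cradle + lid from the stand's +y, turning up
- pocket (a point): centre of the pocket floor on the pocket leaf, 56 mm from the hinge rod, 36 mm above the table at the start; axes as the stand's at cradle angle 0 and turning with the leaf (z then points down after the turn). Pocket 138 mm (x) x 72 mm (y), walls 10 mm high; the floor has a 100 x 48 mm window. The laid-in plaque's underside centre belongs here, long side along x (either end first). The shut lid leaves 2 mm above the plaque's top
- cradle_bar (a point): middle of the pocket leaf's grab bar: round steel bar 12 mm thick, parallel to the hinge rod, 145 mm from the rod's axis and level with it, 40 mm towards +x from the middle; free straight length 56 mm; 37 mm open gap between bar and leaf edge
- lid_bar (a point): middle of the lid's grab bar, the same kind of bar, 145 mm from the rod's axis, 40 mm towards -x from the middle, so that with the lid shut it lies beside the other bar; axes turn with the lid
- mallet: bystander: turned dark wooden carver's mallet standing on its head, head 84 mm thick, 217 mm tall; origin at the centre of its foot
- offcut: bystander: plain limewood offcut 110 x 45 x 30 mm; origin at the centre of its underside
- oilstone: bystander: grey oilstone 150 x 50 x 25 mm; origin at the centre of its underside
There are look-alikes about, which are no part of the job. Leave any orange or purple look-alike of the blank alone.

How it is judged (in metres and radians):
On the way, in this order (a step that is already met when the one before it is completed fails the run):
1. the plaque lies flat on the board, flush against both fences (within 3 mm of each and 2.5 degrees) (x of blank in the frame of fence_corner between 0.062 and 0.068 m and y of blank in the frame of fence_corner between -0.035 and -0.029 m and z of blank in the frame of fence_corner below 0.003 m and angle between the x axis of blank and the x axis of board, either way round below 0.044 rad), for 0.2 s.
2. the plaque lies flat, carved face up, in the pocket of the open frame, let go (distance between blank and pocket below 0.008 m and z of blank in the frame of pocket below 0.003 m and angle between blank's own z axis and vertical below 0.06 rad and contact force between the fingers and blank below 0.1 N and value of joint lid above 1.2 rad), for 0.2 s.
3. the lid is shut over the plaque (within 0.10 rad), the frame not yet turned (value of joint lid below 0.1 rad and value of joint cradle below 0.3 rad and distance between blank and pocket below 0.01 m), for 0.1 s.
At the end, for the whole second after the job is handed in: The frame is turned over to its far stop (within 0.08 rad), the lid is shut (within 0.10 rad), and the plaque is at rest inside it, face down, its underside centre within 12 mm of the pocket floor's centre and level within 0.18 rad (value of joint cradle above 3.06 rad and value of joint lid below 0.1 rad and distance between blank and pocket below 0.012 m and angle between blank's own z axis and vertical above 2.96 rad and linear speed of blank below 0.02 m/s and velocity of joint cradle below 0.05 rad/s); the robot touches nothing.
It fails at once if the mallet, offcut or oilstone is moved by more than 20 mm (distance of any of mallet, offcut, oilstone from where it was at the start of the episode above 0.02 m).
It also fails if it takes over 72 s, if anything falls off the work surface, if the arm or the gripper's body presses on something with over 40 N, if the wrist force passes 120 N, or if a joint passes its speed limit or range.

ROBOT

A 6-joint arm with a two-finger parallel gripper is mounted at the origin on the work surface. World frame = base frame: x ahead of the robot, y to its left, z up, the work surface at z = 0. Lengths are in mm, angles in rad, forces in N, time in s.
With the tool pointing down it reaches from about 400 to 925 mm from the base axis. Payload 12.5 kg.
Tool frame: the origin (TCP) lies midway between the tips of the shut fingers; the grasp point (between the pads) lies 19 mm behind it; y points along the fingers, x is the direction in which the jaws open and shut, and the axes are right-handed (so a half turn about y gives the same grasp; the last joint's range is limited). The gripper opens to 95 mm and grips with 3 to 60 N. Pads are 20 mm wide; open, the fingers measure 119 mm over their backs; the gripper's body (75 mm by 180 mm) begins 59 mm behind the grasp point.
Start: joints at [1.105, 0.491, 1.559, -0, 1.092, -0.106], TCP at [220.039, 585.004, 214.661] pointing down, gripper open.
Joint ranges: [-3.1, 3.1], [-0.84, 2.19], [0.05, 2.79], [-1.13, 4.28], [0.06, 2.93], [-2.69, 2.69]. Speed limits (rad/s): [2.22, 2.22, 2.79, 3.14, 3.14, 3.14].

INTERFACE

Orientations are given as [roll, pitch, yaw] about the fixed x, y, z axes, in that order (R = Rz(yaw) Ry(pitch) Rx(roll)).
In Python, from cell import env, vision, job gives the robot as it stands.
- The arm moves only by the shell command python3 -m crank 'ROWS' [OPENING]. ROWS is JSON, a list of rows, each a list of 6 numbers: the shift along the tool's x, y, z in mm, then the turn, a rotation vector about the tool's x, y, z in degrees. In form: [[x, y, z, rx, ry, rz], ...]. A call has 1 to 5 rows; each row is the pose to reach, as a shift and turn from the pose measured when the call began, along the tool's axes at that moment; what a row does not reach only later rows make up. A row lasts 1/10 s, in which the tool goes at most 50 mm and 8.59 degrees, less where a joint would pass 70% of its speed; a pose out of reach is approached as far as the arm can. A call with a gripper value outside its range is refused whole. OPENING is the opening, from 0 (shut) to 1 (fully open), set as the call begins (- or left out, the last holds). The fingers move at their own pace and stop on an object; the grip force is fixed at half the most. Time passes only in rows, so rows that repeat a pose let the fingers close. It gives the time, the measured TCP pose, the force and the opening at its end, in the units of the state.
- env.state(): the state, without advancing time (a new reading comes with each control period).
- vision.read_camera(name): name is "scene" or "top" or "wrist"; returns (picture, depth): 384x512x3 uint8, blue, green, red; 384x512 float32, mm along the optical axis (not along the pixel's ray), 0 where there is no reading.
- vision.calibration(name): a dict with "vertical_fov" (degrees; the focal length in pixels is half the picture's height over the tangent of half this angle, whatever the lens; pixels are square), "cx", "cy" (the principal point, pixels), "dist" ([k1, k2, p1, p2, k3] as OpenCV has them; the pictures are not rectified), "pose" (4x4, takes a point from camera to world coordinates). Camera axes: x right, y down, z forward; pixel columns grow to the right and rows downward; lengths in mm; the calibration is good to about 2 mm. A picture is of the moment at which its call begins: read the wrist's pose just before it. calibration takes no time and is no camera call; for the wrist camera it gives the pose at the moment of the call.
- job.job_done(): hands the job in, once; it reports no verdict.
The state is a dict: "t": time; "joints": joint angles; "qvel": joint speeds; "tau": joint torques, N m; "eef_pos": TCP position; "tcp_rot": TCP orientation; "ft_force": force on the tool from outside, world axes, zero at the start; "moment": the same for the moment, N m; "opening": opening from 0.0 (shut) to 1.0 (fully open).
Only numpy, scipy, OpenCV 4.12 (cv2) and the standard library are available. Lean on these libraries where they do the work, as an engineer would, in place of code of your own. Each camera call takes 0.05 s, during which the arm holds its last target.

## Working session

There is one attempt and no reset: what is moved stays moved. The work goes in short steps, Python scripts to look and compute and a shell command to move; the robot and the scene stay as the last step left them, time stands still between calls to the robot, and variables do not carry over. Pictures are saved under pics/ and viewed, and the job is handed in when it is done.

```bash
ls; mkdir -p pics; python3 - <<'E'
from cell import env, vision, job
import cv2
print(env.state())
for n in ["scene","top"]:
    p,d=vision.read_camera(n); cv2.imwrite(f"pics/{n}0.png",p)
    import numpy as np; np.savez(f"pics/{n}0.npz",p=p,d=d)
    print(n,vision.calibration(n))
E
```

```text
pics
{'t': 0.0, 'joints': array([ 1.10542493e+00,  4.91556519e-01,  1.55945259e+00,  1.30599734e-05,
        1.09169510e+00, -1.05598499e-01]), 'qvel': array([-0.00247702,  0.00064391, -0.00113655, -0.00076962, -0.0003433 ,
       -0.00033378]), 'tau': array([ 2.84691254e-03, -6.12626910e+01, -2.58173704e+01,  6.92936475e-02,
        4.82453650e-02, -1.10187218e-04]), 'eef_pos': array([219.90332988, 584.77567226, 214.06255642]), 'tcp_rot': array([-1.57066765e+00,  1.10413678e-03,  1.21101747e+00]), 'ft_force': array([ 0.35790802, -0.15121561,  0.05718694]), 'moment': array([-0.01738926, -0.01170123,  0.02785631]), 'opening': 0.9962957847295323}
scene {'vertical_fov': 52.2348605818886, 'cx': 258.172859442757, 'cy': 194.09013709010352, 'dist': array([-0.06656583,  0.        ,  0.        ,  0.        ,  0.        ]), 'pose': array([[-5.39407270e-03,  5.36762546e-01, -8.43716110e-01,
         1.52687522e+03],
       [ 9.99932510e-01,  1.15771545e-02,  9.72453026e-04,
         1.13197111e+02],
       [ 1.02898081e-02, -8.43653921e-01, -5.36788767e-01,
         6.90714599e+02],
       [ 0.00000000e+00,  0.00000000e+00,  0.00000000e+00,
         1.00000000e+00]])}
top {'vertical_fov': 50.44060457689413, 'cx': 253.20322199580366, 'cy': 187.52834643031042, 'dist': array([-0.12031551,  0.        ,  0.        ,  0.        ,  0.        ]), 'pose': array([[ 1.86217024e-02, -9.92504943e-01,  1.20777359e-01,
         4.44586095e+02],
       [-9.99565722e-01, -2.12398532e-02, -2.04263771e-02,
         1.37078632e+02],
       [ 2.28385736e-02, -1.20344534e-01, -9.92469442e-01,
         1.01775789e+03],
       [ 0.00000000e+00,  0.00000000e+00,  0.00000000e+00,
         1.00000000e+00]])}
```

View pics/scene0.png

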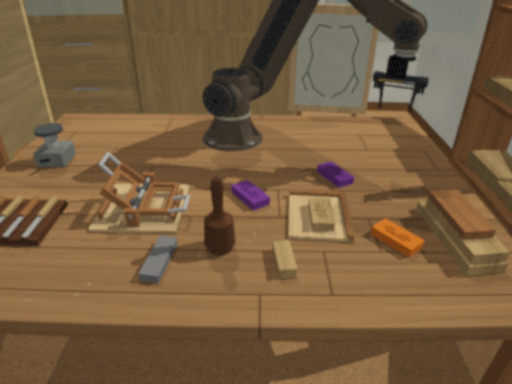

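View pics/top0.png

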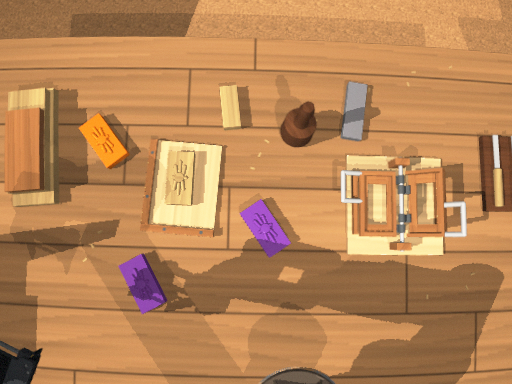

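The scene picture shows four look-alikes. The limewood plaque on the board is at top px (181,178), the orange one at (103,140), and the purple ones at (142,283) and (265,228). The plain offcut is at (230,106). The limewood one on the board with the rosette is the blank. The frame is at top px (400,205), with the pocket leaf on the left (+y) and the lid on the right. I'll confirm with enlarged crops.

```bash
cat > h.py <<'E'
import numpy as np, cv2
from cell import env, vision, job
def K(c):
    f=192/np.tan(np.radians(c["vertical_fov"]/2)); return np.array([[f,0,c["cx"]],[0,f,c["cy"]],[0,0,1.]])
def ray(c,px):
    u=cv2.undistortPoints(np.array(px,float).reshape(-1,1,2),K(c),np.array(c["dist"])).reshape(-1,2)
    d=np.c_[u,np.ones(len(u))]@c["pose"][:3,:3].T
    return c["pose"][:3,3],d
def onz(c,px,z):
    o,d=ray(c,px); return o+d*((z-o[2])/d[:,2])[:,None]
def proj(c,P):
    R=c["pose"][:3,:3];t=c["pose"][:3,3]
    Q=(np.array(P,float).reshape(-1,3)-t)@R
    return cv2.projectPoints(Q,np.zeros(3),np.zeros(3),K(c),np.array(c["dist"]))[0].reshape(-1,2)
def cloud(c,d,sl):
    r,cc=np.mgrid[sl]; z=d[sl].ravel(); px=np.c_[cc.ravel(),r.ravel()]
    o,dd=ray(c,px); return o+dd*z[:,None],px
E
python3 - <<'E'
import cv2,numpy as np
p=cv2.imread("pics/top0.png")
a=cv2.resize(p[125:245,135:235],None,fx=5,fy=5,interpolation=cv2.INTER_CUBIC);cv2.imwrite("pics/board.png",a)
a=cv2.resize(p[145:265,335:475],None,fx=5,fy=5,interpolation=cv2.INTER_CUBIC);cv2.imwrite("pics/frame.png",a)
E
```

```text
(no output)
```

View pics/board.png

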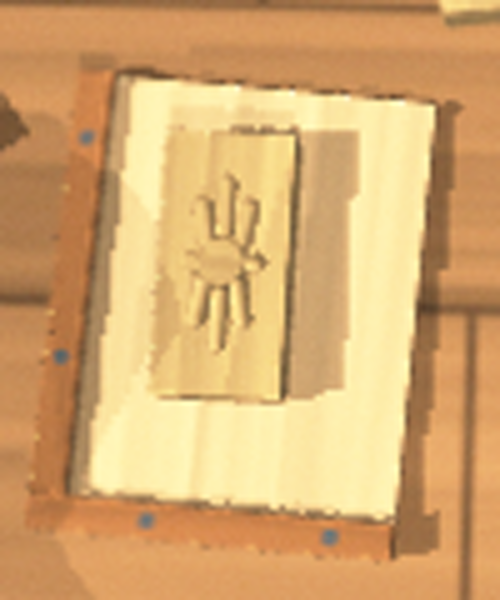

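View pics/frame.png

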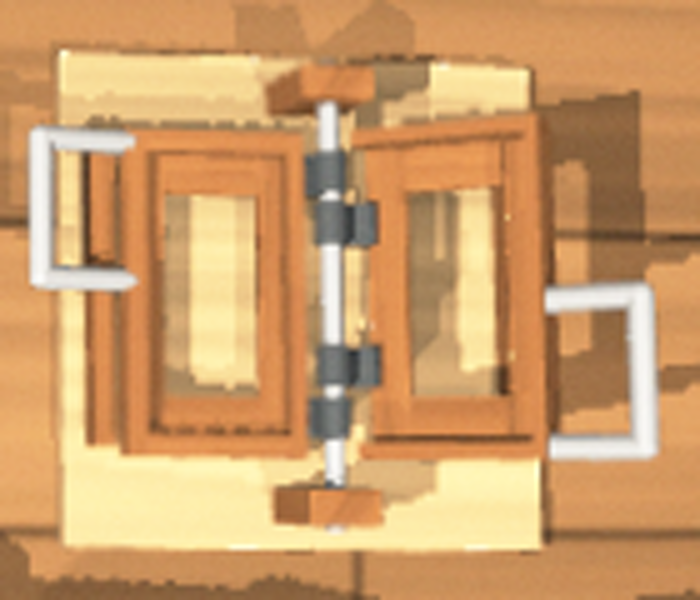

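Board crop: the plaque shows its rosette at crop (222,262). The board's fences run along the left side (+y) and the bottom (-x). Frame crop: the pocket leaf is on the left with its bar at (40,208), and the lid is on the right with its bar at (648,372). Next I'll measure them.

```bash
python3 - <<'E'
from h import *
np.set_printoptions(precision=1,suppress=True)
c=vision.calibration("top")
def cr(pts,ox,oy): return (np.array(pts,float)+.5)/5-.5+[ox,oy]
B=lambda p,z: onz(c,cr(p,135,125),z)
F=lambda p,z: onz(c,cr(p,335,145),z)
o=B([[82,70],[28,522],[393,557]],22); print("fence outer tl,bl,br",o, np.linalg.norm(np.diff(o,axis=0),axis=1))
p=B([[437,103],[120,75],[392,519]],12); print("ply tr,tl inner,br inner",p)
q=B([[171,130],[298,130],[285,400],[155,396]],40); print("plaque",q,q.mean(0),np.linalg.norm(np.diff(q,axis=0),axis=1))
f=F([[60,50],[530,68],[543,549],[65,545]],12); print("foot",f,f.mean(0),np.linalg.norm(np.diff(f,axis=0),axis=1))
print("rod",F([[328,110],[335,480]],50))
print("cbar",F([[42,135],[42,280]],50))
d=np.load("pics/top0.npz")["d"]
for n,pt in dict(cbar=(41,208),lidbar=(648,372),rod=(330,290),leafL=(275,380),lid=(530,250)).items():
    u=cr([pt],335,145)[0]; r,k=int(round(u[1])),int(round(u[0]))
    P,px=cloud(c,d,np.s_[r-2:r+3,k-2:k+3]); print(n,P[P[:,2].argsort()][::-1][:6].round())
# heights on board
P,px=cloud(c,d,np.s_[160:200,170:188]); print(np.percentile(P[:,2],[5,50,95]))
E
```

```text
fence outer tl,bl,br [[683.8 375.1  22. ]
 [457.9 390.6  22. ]
 [445.2 211.5  22. ]] [226.5 179.6]
ply tr,tl inner,br inner [[672.7 197.   12. ]
 [684.  358.   12. ]
 [463.8 213.3  12. ]]
plaque [[650.2 325.2  40. ]
 [651.4 262.9  40. ]
 [519.1 264.2  40. ]
 [519.6 327.1  40. ]] [585.1 294.9  40. ] [ 62.4 132.3  62.9]
foot [[ 656.4 -119.5   12. ]
 [ 654.5 -371.    12. ]
 [ 406.1 -369.8   12. ]
 [ 407.3 -120.3   12. ]] [ 531.1 -245.2   12. ] [251.4 248.4 249.5]
rod [[ 622.2 -244.8   50. ]
 [ 440.7 -244.3   50. ]]
cbar [[ 606.  -100.4   50. ]
 [ 535.3  -99.8   50. ]]
cbar [[ 570. -100.   59.]
 [ 572. -101.   58.]
 [ 570.  -96.   57.]
 [ 567. -101.   57.]
 [ 572.  -96.   57.]
 [ 565. -101.   55.]]
lidbar [[ 494. -351.  156.]
 [ 492. -352.  155.]
 [ 487. -352.  155.]
 [ 487. -354.  154.]
 [ 489. -354.  154.]
 [ 492. -345.  154.]]
rod [[ 536. -245.   56.]
 [ 527. -240.   55.]
 [ 527. -245.   54.]
 [ 527. -248.   54.]
 [ 534. -243.   53.]
 [ 529. -243.   53.]]
leafL [[ 486. -225.   39.]
 [ 493. -220.   38.]
 [ 483. -225.   38.]
 [ 491. -218.   37.]
 [ 491. -226.   37.]
 [ 486. -220.   37.]]
lid [[ 546. -316.  121.]
 [ 544. -316.  120.]
 [ 548. -314.  119.]
 [ 544. -314.  119.]
 [ 546. -314.  119.]
 [ 541. -317.  118.]]
[37.6 41.2 46.3]
```

Measurements match the given sizes: fence 226/180, plaque 62×131, foot 250×250, bar 145 from the rod.

- **Board:** yaw ≈ -0.07, corner ≈ (474.3, 371.6).
- **Plaque:** (585, 295), yaw -0.012.
- **Hinge:** (531, -245), yaw ≈ -0.004.
- **Lid:** angle ≈ 2.40.

Plan: hold the plaque by its long sides with the fingertips above fence height, then push it into the corner.

```bash
cat >> h.py <<'E'
from scipy.spatial.transform import Rotation as Ro
def delta(pos,yaw,tilt=0.0):
    """tilt: rotation about world x of the tool after yaw"""
    s=env.state(); R=Ro.from_euler('xyz',s['tcp_rot']); 
    T=Ro.from_euler('x',tilt)*Ro.from_euler('xyz',[-np.pi/2,0,yaw])
    d=R.inv().apply(np.array(pos)-s['eef_pos']); r=(R.inv()*T).as_rotvec(degrees=True)
    print("delta",np.round(d,1),"rot",np.round(r,2),"| at",np.round(s['eef_pos'],1),np.round(s['tcp_rot'],3),"F",np.round(s['ft_force'],1),"op",round(s['opening'],3),"t",round(s['t'],2))
E
python3 -c "
from h import *
delta([585,295,120],1.559)"; python3 -m crank '[[0,0,0,0,0,0]]' 1
```

```text
delta [-142.6   94.2 -443.7] rot [ -0.02 -19.94  -0.05] | at [219.9 584.8 214.1] [-1.571e+00  1.000e-03  1.211e+00] F [-0.5  0.4 -0.7] op 0.998 t 0.1
t: 0.2
eef_pos: [219.9, 584.7, 213.8]
tcp_rot: [-1.571, 0.002, 1.211]
ft_force: [-0.7, -0.7, -0.2]
opening: 0.995
```

```bash
python3 -m crank '[[-14,10,-45,0,-2,0],[-28,20,-90,0,-6,0],[-42,30,-133,0,-10,0],[-58,40,-178,0,-14,0],[-72,50,-222,0,-18,0]]' 1; python3 -c "
from h import *
delta([585,295,100],1.559)"
```

```text
t: 0.7
eef_pos: [403.4, 437.6, 163.5]
tcp_rot: [-1.57, 0.002, 1.528]
ft_force: [0.0, 1.1, -0.1]
opening: 1.001
delta [-134.6   63.5 -187.5] rot [-0.05 -1.76 -0.09] | at [403.4 437.6 163.5] [-1.57   0.002  1.528] F [ 0.   1.1 -0.1] op 1.001 t 0.7
```

```bash
python3 -m crank '[[-27,8,-37.5,0,-2,0],[-54,16,-75,0,-2,0],[-81,24,-112,0,-2,0],[-108,32,-150,0,-2,0],[-135,40,-187.5,0,-2,0]]' 1; python3 -m crank '[[0,0,0,0,0,0]]'; python3 - <<'E'
from h import *
delta([585,295,35],1.559)
c=vision.calibration("wrist");p,d=vision.read_camera("wrist");cv2.imwrite("pics/w1.png",p);print(c)
E
```

```text
t: 1.2
eef_pos: [586.3, 293.2, 123.0]
tcp_rot: [-1.57, 0.002, 1.563]
ft_force: [0.7, 0.4, 0.5]
opening: 1.001
t: 1.3
eef_pos: [589.6, 289.5, 121.5]
tcp_rot: [-1.569, 0.002, 1.559]
ft_force: [-0.7, -0.4, 0.3]
opening: 1.001
delta [ 5.7 86.5  4.5] rot [-0.09 -0.01 -0.14] | at [589.6 289.5 121.5] [-1.569  0.002  1.559] F [-0.7 -0.4  0.3] op 1.001 t 1.3
{'vertical_fov': 58.014562676503054, 'cx': 259.6553918292073, 'cy': 192.24814066891344, 'dist': array([-0.09480449,  0.        ,  0.        ,  0.        ,  0.        ]), 'pose': array([[ 1.31215768e-02,  9.65961093e-01,  2.58354390e-01,
         5.17082122e+02],
       [ 9.99912922e-01, -1.23131243e-02, -4.74710412e-03,
         2.89958648e+02],
       [-1.40436816e-03,  2.58394183e-01, -9.66038547e-01,
         2.90774420e+02],
       [ 0.00000000e+00,  0.00000000e+00,  0.00000000e+00,
         1.00000000e+00]])}
```

View pics/w1.png

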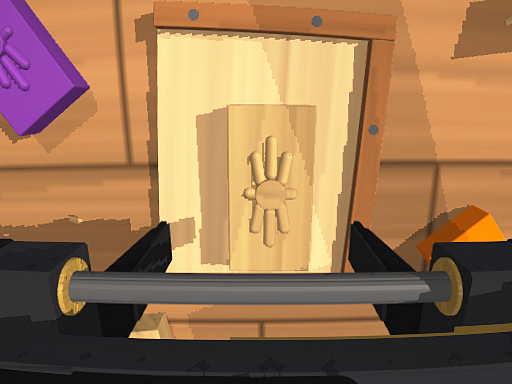

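The wrist view shows the plaque between the fingers, with its corners at about (229,105), (316,106) and (310,271). The inner fence corner is near (369,38). Measuring these.

```bash
python3 - <<'E'
from h import *
np.set_printoptions(precision=1,suppress=True)
c=vision.calibration("wrist")
p=cv2.imread("pics/w1.png");cv2.imwrite("pics/w1c.png",cv2.resize(p[0:280,150:400],None,fx=2.1,fy=2.1,interpolation=cv2.INTER_CUBIC))
print("plaque",onz(c,[[229,105],[316,106],[310,271],[228,270]],40))
print("fence top inner corner",onz(c,[[371,38]],22), "outer",onz(c,[[396,14],[154,1]],22),"inner pts", onz(c,[[371,38],[351,230]],22))
print("ply", onz(c,[[157,35],[371,40]],12))
E
```

```text
plaque [[518.3 269.2  40. ]
 [519.6 330.9  40. ]
 [648.6 329.9  40. ]
 [646.8 263.9  40. ]]
fence top inner corner [[470.3 373.8  22. ]] outer [[452.9 392.   22. ]
 [442.4 215.   22. ]] inner pts [[470.3 373.8  22. ]
 [620.8 365.9  22. ]]
ply [[464.5 213.1  12. ]
 [470.1 376.9  12. ]]
```

View pics/w1c.png

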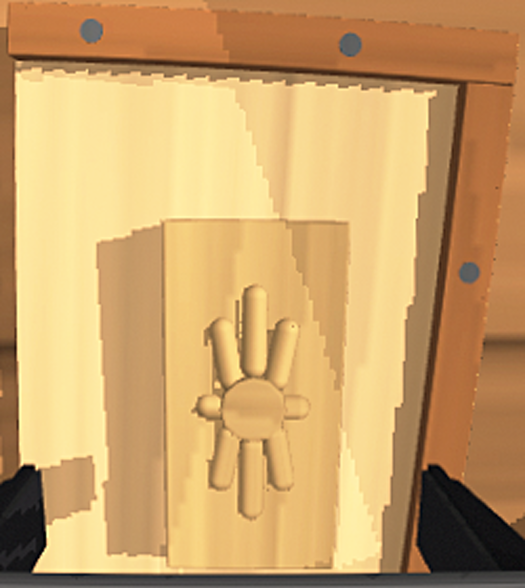

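```bash
python3 -m crank '[[5,30,4,0,0,0],[7,60,4,0,0,0],[7,86,4,0,0,0],[7,96,4,0,0,0],[7,96,4,0,0,0]]' 1; python3 -c "
from h import *
delta([585,297,25],1.559)"
```

```text
t: 1.85
eef_pos: [582.6, 298.2, 24.9]
tcp_rot: [-1.566, 0.003, 1.56]
ft_force: [-0.3, -0.3, 0.0]
opening: 1.0
delta [-1.2 -0.1 -2.4] rot [-0.25  0.07 -0.17] | at [582.6 298.2  24.9] [-1.566  0.003  1.56 ] F [-0.3 -0.3  0. ] op 1.0 t 1.85
```

```bash
python3 -m crank '[[0,0,0,0,0,0],[0,0,0,0,0,0],[0,0,0,0,0,0],[0,0,0,0,0,0],[0,0,0,0,0,0]]' 0; python3 -c "
from h import *
delta([533,337,25],1.50)"
```

```text
t: 2.35
eef_pos: [582.8, 298.2, 25.5]
tcp_rot: [-1.567, 0.003, 1.56]
ft_force: [-0.7, -0.4, 3.8]
opening: 0.668
delta [38.3  0.6 50.2] rot [-0.21  3.45 -0.17] | at [582.8 298.2  25.5] [-1.567  0.003  1.56 ] F [-0.7 -0.4  3.8] op 0.668 t 2.35
```

```bash
python3 -m crank '[[7,0,10,0,1,0],[15,0,20,0,2,0],[23,0,31,0,3,0],[30,0,42,0,3.5,0],[32,0,44,0,3.5,0]]' 0; python3 -m crank '[[0,0,0,0,0,0]]'; python3 -c "
from h import *
delta([533,337,25],1.50)"
```

```text
t: 2.85
eef_pos: [538.1, 331.2, 25.6]
tcp_rot: [-1.567, 0.003, 1.5]
ft_force: [-0.1, -0.6, -1.7]
opening: 0.672
t: 2.95
eef_pos: [538.0, 331.6, 25.7]
tcp_rot: [-1.567, 0.003, 1.501]
ft_force: [-0.4, -0.3, -0.9]
opening: 0.671
delta [5.1 0.7 5.3] rot [-0.22  0.06 -0.18] | at [538.  331.6  25.7] [-1.567  0.003  1.501] F [-0.4 -0.3 -0.9] op 0.671 t 2.95
```

Now creep towards the +y fence (tool +x), watching the force.

```bash
python3 -m crank '[[1,0,0,0,0,0],[2,0,0,0,0,0],[3,0,0,0,0,0]]'; python3 -m crank '[[1,0,0,0,0,0],[2,0,0,0,0,0]]';python3 -m crank '[[1,0,0,0,0,0]]'
```

```text
t: 3.25
eef_pos: [538.5, 334.4, 25.6]
tcp_rot: [-1.567, 0.003, 1.501]
ft_force: [-1.2, 0.0, -1.3]
opening: 0.671
t: 3.45
eef_pos: [538.8, 336.3, 25.6]
tcp_rot: [-1.567, 0.003, 1.5]
ft_force: [0.1, -2.9, -1.9]
opening: 0.673
t: 3.55
eef_pos: [538.9, 336.5, 25.6]
tcp_rot: [-1.567, 0.005, 1.501]
ft_force: [0.5, -8.8, 2.1]
opening: 0.669
```

The +y fence is touched (-9 N). Now along it towards the -x fence (tool +z).

```bash
python3 -m crank '[[0,0,1,0,0,0],[0,0,2,0,0,0],[0,0,3,0,0,0]]'; python3 -m crank '[[0,0,1,0,0,0],[0,0,2,0,0,0]]';python3 -m crank '[[0,0,1,0,0,0],[0,0,2,0,0,0]]'
```

```text
t: 3.85
eef_pos: [536.0, 336.5, 25.6]
tcp_rot: [-1.567, 0.005, 1.502]
ft_force: [2.0, -3.5, -1.3]
opening: 0.672
t: 4.05
eef_pos: [534.0, 336.7, 25.6]
tcp_rot: [-1.567, 0.005, 1.502]
ft_force: [1.8, -2.1, -0.6]
opening: 0.672
t: 4.25
eef_pos: [532.6, 336.8, 25.9]
tcp_rot: [-1.569, 0.005, 1.502]
ft_force: [6.9, -3.8, -0.9]
opening: 0.671
```

```bash
python3 -m crank '[[0.5,0,1,0,0,0],[1,0,2,0,0,0]]';python3 -m crank '[[0,0,0,0,0,0],[0,0,0,0,0,0]]'; python3 - <<'E'
from h import *
c=vision.calibration("wrist");p,d=vision.read_camera("wrist");cv2.imwrite("pics/w2.png",p)
cv2.imwrite("pics/w2c.png",cv2.resize(p[50:280,160:400],None,fx=2.5,fy=2.5,interpolation=cv2.INTER_CUBIC))
p,d=vision.read_camera("top");cv2.imwrite("pics/t2.png",cv2.resize(p[125:245,135:235],None,fx=5,fy=5,interpolation=cv2.INTER_CUBIC))
delta([533,337,25],1.50)
E
```

```text
t: 4.45
eef_pos: [532.4, 337.2, 26.3]
tcp_rot: [-1.572, 0.005, 1.504]
ft_force: [13.6, -14.9, -0.9]
opening: 0.67
t: 4.65
eef_pos: [532.6, 337.0, 26.3]
tcp_rot: [-1.573, 0.005, 1.504]
ft_force: [3.2, -4.9, -1.5]
opening: 0.673
delta [ 0.   1.3 -0.3] rot [ 0.11  0.25 -0.31] | at [532.7 337.   26.3] [-1.573  0.005  1.504] F [ 2.9 -3.9 -0.8] op 0.673 t 4.75
```

View pics/w2c.png

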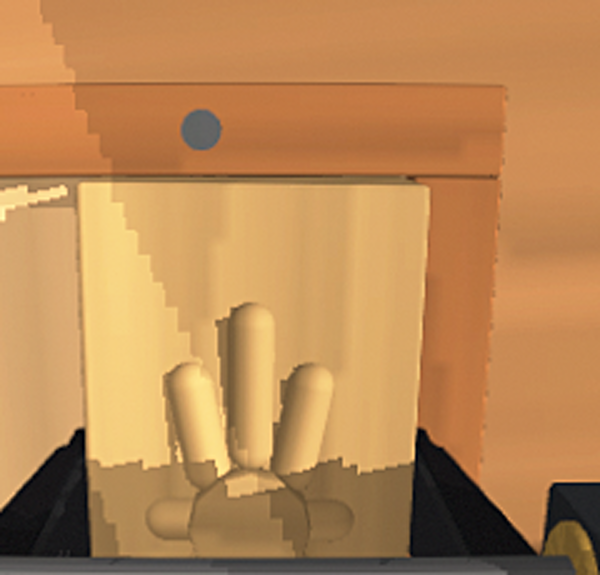

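View pics/w2.png

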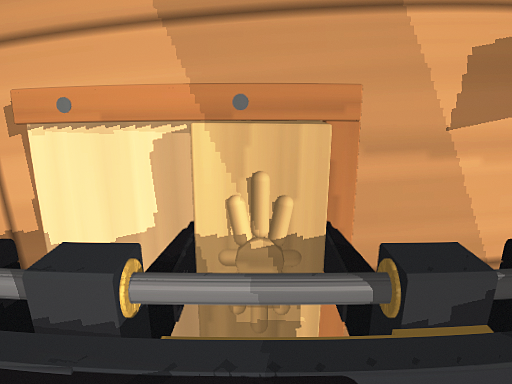

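It is flush on both sides: in the crop the plaque's edges sit along both fences, and its end at row 184 lies on the fence edge at row 178. I'll open slightly so it settles, hold, then re-grip.

```bash
python3 -m crank '[[0,0,0,0,0,0],[0,0,0,0,0,0],[0,0,0,0,0,0],[0,1.3,0,0,0,-0.3],[0,1.3,0,0,0,-0.3]]' 0.76; python3 -m crank '[[0,0,0,0,0,0],[0,0,0,0,0,0],[0,0,0,0,0,0]]' 0; python3 - <<'E'
from h import *
np.set_printoptions(precision=1,suppress=True)
c=vision.calibration("wrist");p,d=vision.read_camera("wrist");cv2.imwrite("pics/w3.png",p)
cv2.imwrite("pics/w3c.png",cv2.resize(p[50:280,160:400],None,fx=2.5,fy=2.5,interpolation=cv2.INTER_CUBIC))
delta([532.6,337,150],1.571)
E
```

```text
t: 5.25
eef_pos: [532.5, 337.0, 24.9]
tcp_rot: [-1.572, -0.0, 1.504]
ft_force: [-0.8, 0.0, 0.5]
opening: 0.761
t: 5.55
eef_pos: [532.4, 337.1, 24.8]
tcp_rot: [-1.572, -0.0, 1.504]
ft_force: [-0.2, -0.2, -0.4]
opening: 0.67
delta [  -0.  -125.2   -0.4] rot [ 0.1 -3.8  0. ] | at [532.4 337.   24.8] [-1.6 -0.   1.5] F [-1.   0.4 -0.8] op 0.672 t 5.6
```

View pics/w3c.png

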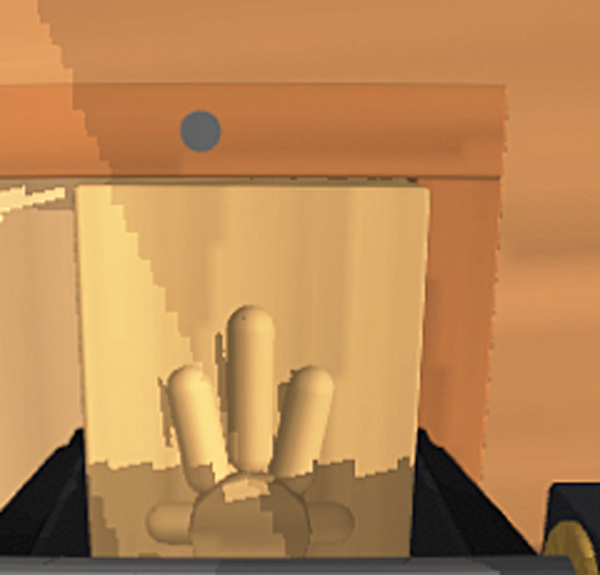

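```bash
python3 - <<'E'
from h import *
np.set_printoptions(precision=1,suppress=True)
c=vision.calibration("wrist")
C=lambda p:(np.array(p,float)+.5)/2.5-.5+[160,50]
P=onz(c,C([[78,186],[428,187],[413,550],[92,550]]),40);F=onz(c,C([[20,177],[410,179],[500,179]]),22)
print("plaque end",P,"\nfence",F)
a=-0.069;ex=np.array([np.cos(a),np.sin(a),0])
print("along board x: plaque",P[:2]@ex,"fence",F[:2]@ex, "yaw plaque",np.arctan2(*( (P[1]-P[0])[[0,1]]))," fence",np.arctan2(*((F[1]-F[0])[[0,1]])))
E
```

```text
plaque end [[468.1 310.3  40. ]
 [472.4 371.8  40. ]
 [542.9 367.9  40. ]
 [538.6 304.6  40. ]] 
fence [[466.5 295.4  22. ]
 [472.2 371.9  22. ]
 [473.2 389.8  22. ]]
along board x: plaque [445.6 445.7] fence [445.  445.4] yaw plaque 0.07027939223589581  fence 0.07426147718683379
```

Flush within 0.6 mm and 0.004 rad. Lift now.

```bash
python3 -m crank '[[0,-6,0,0,0,0],[0,-30,0,0,0,0],[0,-60,0,0,-1,0],[-10,-90,0,0,-2,0],[-40,-115,0,0,-3.8,0]]'; python3 -c "
from h import *
delta([529,-188,140],1.567)"
```

```text
t: 6.1
eef_pos: [529.7, 298.2, 141.7]
tcp_rot: [-1.574, -0.001, 1.573]
ft_force: [0.5, -0.5, -1.7]
opening: 0.672
delta [-486.2    1.2    2. ] rot [0.17 0.37 0.05] | at [529.7 298.2 141.7] [-1.574e+00 -1.000e-03  1.573e+00] F [ 0.5 -0.5 -1.7] op 0.672 t 6.1
```

```bash
python3 -m crank '[[-40,0,1,0,0,0],[-80,0,1,0,0,0],[-120,0,1,0,0,0],[-160,0,1,0,0,0],[-200,0,1,0,0,0]]';python3 -m crank '[[-40,0,1,0,0,0],[-80,0,1,0,0,0],[-120,0,1,0,0,0],[-160,0,1,0,0,0],[-200,0,1,0,0,0]]'; python3 -c "
from h import *
delta([529,-188,140],1.567)"
```

```text
t: 6.6
eef_pos: [528.8, 96.7, 141.9]
tcp_rot: [-1.574, -0.001, 1.574]
ft_force: [0.6, 0.0, -1.1]
opening: 0.669
t: 7.1
eef_pos: [528.1, -104.9, 142.2]
tcp_rot: [-1.574, -0.001, 1.574]
ft_force: [-0.2, 0.3, -2.5]
opening: 0.672
delta [-83.1   2.1  -0.7] rot [0.19 0.38 0.05] | at [ 528.1 -104.9  142.2] [-1.574e+00 -1.000e-03  1.574e+00] F [-0.2  0.3 -2.5] op 0.672 t 7.1
```

```bash
python3 -m crank '[[-30,0,0,0.2,0.4,0],[-60,0,0,0.2,0.4,0],[-78,0,0,0.2,0.4,0],[-83,0,0,0.2,0.4,0],[-83,0,0,0.2,0.4,0]]'; python3 - <<'E'
from h import *
delta([529,-188,90],1.567)
c=vision.calibration("wrist");p,d=vision.read_camera("wrist");cv2.imwrite("pics/w4.png",p);np.savez("pics/w4.npz",d=d)
import pickle;pickle.dump(c,open("pics/w4c.pkl","wb"))
p,d=vision.read_camera("top");cv2.imwrite("pics/t4.png",cv2.resize(p[130:270,320:480],None,fx=4,fy=4,interpolation=cv2.INTER_CUBIC))
E
```

```text
t: 7.6
eef_pos: [528.2, -187.8, 142.1]
tcp_rot: [-1.57, -0.001, 1.566]
ft_force: [0.9, 1.7, -1.8]
opening: 0.67
delta [-0.3 52.1 -0.8] rot [-0.02 -0.06  0.06] | at [ 528.2 -187.8  142.1] [-1.570e+00 -1.000e-03  1.566e+00] F [ 0.9  1.7 -1.8] op 0.67 t 7.6
```

View pics/w4.png

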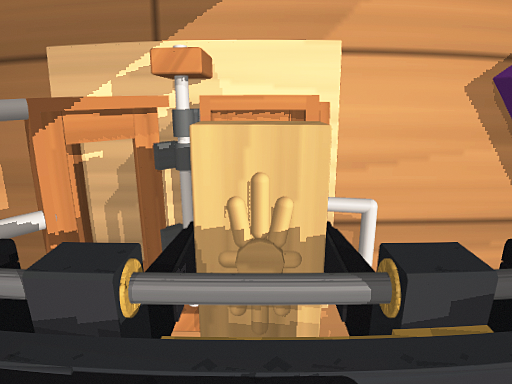

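View pics/t4.png

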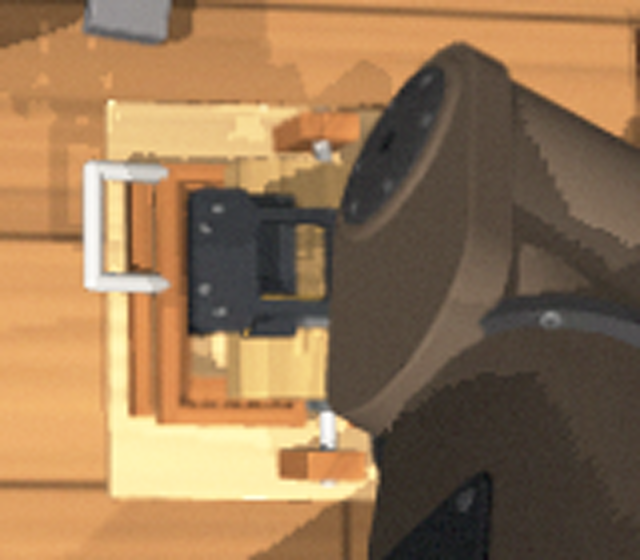

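The wrist view shows the plaque end at row 122 (cols 190–329), with the pocket leaf's end frame above it at rows 95–120. Enlarging to measure the pocket walls.

```bash
python3 - <<'E'
import cv2
p=cv2.imread("pics/w4.png");cv2.imwrite("pics/w4c.png",cv2.resize(p[30:150,140:380],None,fx=3.3,fy=3.3,interpolation=cv2.INTER_CUBIC))
E
```

```text
(no output)
```

View pics/w4c.png

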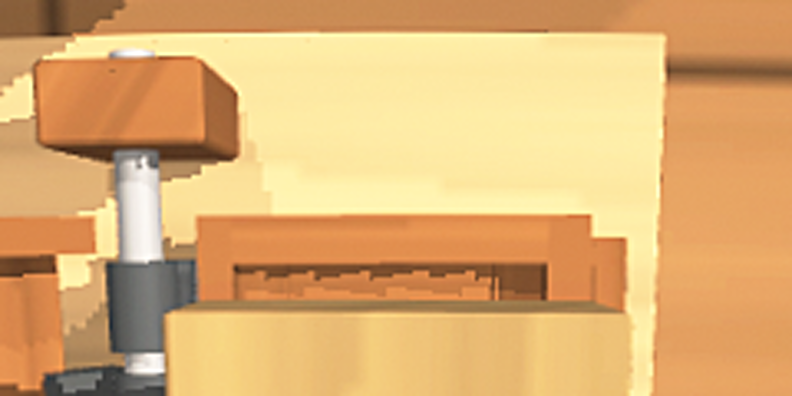

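```bash
python3 - <<'E'
from h import *
import pickle
np.set_printoptions(precision=1,suppress=True)
c=pickle.load(open("pics/w4c.pkl","rb"))
C=lambda p:(np.array(p,float)+.5)/3.3-.5+[140,30]
print("pocket wall inner",onz(c,C([[234,263],[547,263]]),46),"outer",onz(c,C([[198,216],[590,216]]),46))
print("plaque end top",onz(c,C([[166,311],[626,311]]),157.3))
print("plaque end bottom?",onz(c,C([[172,306]]),157.3))
print("foot corner",onz(c,C([[664,34]]),12),"rod",onz(c,C([[137,200]]),50))
E
```

```text
pocket wall inner [[ 462.2 -224.7   46. ]
 [ 462.6 -153.5   46. ]] outer [[ 451.6 -232.5   46. ]
 [ 452.2 -144.    46. ]]
plaque end top [[ 465.6 -218.8  157.3]
 [ 465.9 -157.4  157.3]]
plaque end bottom? [[ 464.9 -218.   157.3]]
foot corner [[ 407.2 -121.    12. ]] rod [[ 448.  -245.3   50. ]]
```

Wrist and top agree on the pocket centre: (531.3, -189). The plaque is 1 mm off. Descend.

```bash
python3 -m crank '[[-1,20,-0.6,0,0,0],[-1,40,-0.6,0,0,0],[-1,60,-0.6,0,0,0],[-1,76,-0.6,0,0,0],[-1,80,-0.6,0,0,0]]';python3 -m crank '[[0,0,0,0,0,0]]'; python3 - <<'E'
from h import *
delta([528.8,-188.8,49],1.567)
c=vision.calibration("wrist");p,d=vision.read_camera("wrist");cv2.imwrite("pics/w5.png",cv2.resize(p[30:270,140:380],None,fx=2.4,fy=2.4,interpolation=cv2.INTER_CUBIC))
E
```

```text
t: 8.2
eef_pos: [528.3, -186.1, 60.8]
tcp_rot: [-1.568, -0.002, 1.569]
ft_force: [0.0, 0.4, -1.8]
opening: 0.67
t: 8.3
eef_pos: [528.4, -185.3, 60.7]
tcp_rot: [-1.567, -0.003, 1.57]
ft_force: [0.6, -0.7, -2.4]
opening: 0.671
delta [-3.5 11.7 -0.5] rot [-0.2   0.16  0.16] | at [ 528.4 -185.3   60.7] [-1.567 -0.003  1.57 ] F [ 0.6 -0.7 -2.4] op 0.671 t 8.3
```

View pics/w5.png

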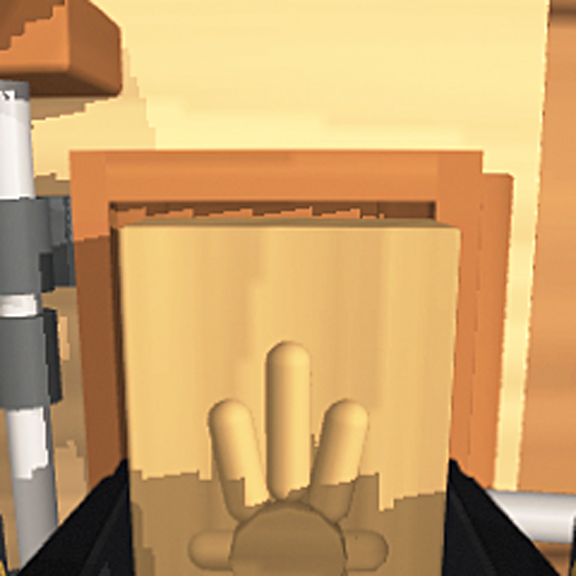

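The plaque sits about 3 mm towards +y because the arm drifted (the pocket's right wall at col 435 is covered). Correct this before going lower.

```bash
python3 -m crank '[[-3.5,0,-0.5,-0.2,0,0],[-3.5,0,-0.5,-0.2,0,0]]'; python3 - <<'E'
from h import *
delta([528.8,-188.8,49],1.567)
np.set_printoptions(precision=1,suppress=True)
c=vision.calibration("wrist");p,d=vision.read_camera("wrist");cv2.imwrite("pics/w6.png",cv2.resize(p[30:270,140:380],None,fx=2.4,fy=2.4,interpolation=cv2.INTER_CUBIC))
E
```

```text
t: 8.55
eef_pos: [529.4, -189.1, 61.8]
tcp_rot: [-1.573, -0.002, 1.57]
ft_force: [-1.2, -0.4, -2.2]
opening: 0.67
delta [ 0.3 12.8  0.6] rot [0.1  0.17 0.12] | at [ 529.4 -189.1   61.8] [-1.573 -0.002  1.57 ] F [-1.2 -0.4 -2.2] op 0.67 t 8.55
```

View pics/w6.png

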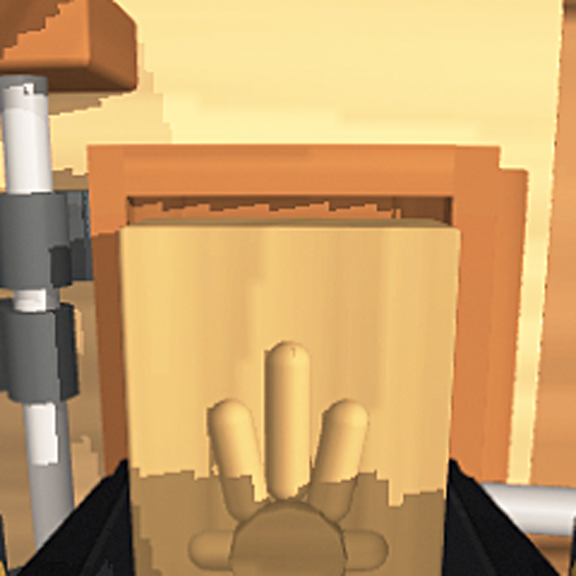

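Centred: plaque cols 122–460, pocket 128–452. Lower the last part.

```bash
python3 -m crank '[[0,4,0.4,0,0,0],[0,8,0.4,0,0,0],[0,10,0.4,0,0,0]]';python3 -m crank '[[0,0,0,0,0,0]]'; python3 -c "
from h import *
delta([528.8,-188.8,49],1.567)"
```

```text
t: 8.9
eef_pos: [528.7, -189.0, 51.2]
tcp_rot: [-1.572, -0.002, 1.57]
ft_force: [-0.2, -0.7, -1.5]
opening: 0.671
t: 9.0
eef_pos: [528.5, -188.9, 50.8]
tcp_rot: [-1.571, -0.003, 1.57]
ft_force: [-0.5, -0.3, -0.6]
opening: 0.67
delta [ 0.1  1.8 -0.3] rot [0.03 0.14 0.15] | at [ 528.5 -188.9   50.8] [-1.571 -0.003  1.57 ] F [-0.5 -0.3 -0.6] op 0.67 t 9.0
```

```bash
python3 -m crank '[[0,1.5,0,0,0,0],[0,1.5,0,0,0,0]]';python3 -m crank '[[0,0,0,0,0,0],[0,0,0,0,0,0],[0,0,0,0,0,0]]' 0.72; python3 -m crank '[[0,-4,0,0,0,0],[0,-15,0,0,0,0],[0,-35,0,0,0,0],[0,-60,0,0,0,0],[0,-80,0,0,0,0]]' ; python3 - <<'E'
from h import *
delta([528.8,-188.8,49],1.567)
c=vision.calibration("wrist");p,d=vision.read_camera("wrist");cv2.imwrite("pics/w7.png",p[:,60:460]);print(c["pose"][:3,3])
E
```

```text
t: 9.2
eef_pos: [528.4, -188.9, 49.1]
tcp_rot: [-1.571, -0.003, 1.57]
ft_force: [-0.6, -0.3, -2.0]
opening: 0.668
t: 9.5
eef_pos: [528.5, -188.9, 49.2]
tcp_rot: [-1.571, -0.003, 1.57]
ft_force: [0.4, -0.7, -0.1]
opening: 0.72
t: 10.0
eef_pos: [528.7, -189.2, 131.4]
tcp_rot: [-1.572, -0.002, 1.57]
ft_force: [0.4, -0.1, 0.1]
opening: 0.717
delta [ 0.3 82.4  0. ] rot [0.09 0.15 0.12] | at [ 528.7 -189.2  131.4] [-1.572 -0.002  1.57 ] F [ 0.4 -0.1  0.1] op 0.717 t 10.0
[ 455.65859476 -190.33385744  300.45266039]
```

View pics/w7.png

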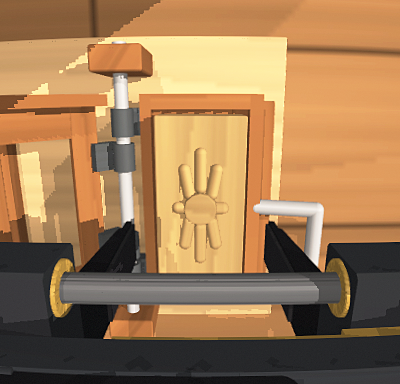

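The plaque is in the pocket, cols 152–248 between the leaf walls, with a visible gap at the left and top. Check its height by depth, and fix the lid bar position by intersecting its ray with the 145 mm circle.

```bash
python3 - <<'E'
from h import *
np.set_printoptions(precision=1,suppress=True)
from scipy.optimize import brentq
c=vision.calibration("top")
C=lambda p:(np.array(p,float)+.5)/5-.5+[335,145]
for pt in ([645,300],[652,372],[650,440]):
    f=lambda z:(lambda P:np.hypot(P[1]+245,P[2]-50)-145)(onz(c,C([pt]),z)[0])
    z=brentq(f,90,190);P=onz(c,C([pt]),z)[0];print(P,"angle",np.arctan2(P[2]-50,P[1]+245))
cw=vision.calibration("wrist");p,d=vision.read_camera("wrist")
for sl in (np.s_[130:145,218:235],np.s_[130:145,285:300],np.s_[240:258,215:230]):
    P,_=cloud(cw,d,sl);print("plaque top z",np.percentile(P[:,2],[10,50,90]))
print(np.degrees(0.145))
E
```

```text
Traceback (most recent call last):
ValueError: f(a) and f(b) must have different signs
```

```bash
python3 - <<'E'
from h import *
np.set_printoptions(precision=2,suppress=True)
from scipy.optimize import brentq
c=vision.calibration("top")
C=lambda p:(np.array(p,float)+.5)/5-.5+[335,145]
for pt in ([645,300],[648,372],[650,440]):
    f=lambda z:(lambda P:np.hypot(P[1]+245,P[2]-50)-145)(onz(c,C([pt]),z)[0])
    print([round(f(z),1) for z in (90,110,130,150,170,190)], onz(c,C([pt]),150))
cs=vision.calibration("scene");ps,ds=vision.read_camera("scene")
cv2.imwrite("pics/s8.png",cv2.resize(ps[140:245,80:220],None,fx=5,fy=5,interpolation=cv2.INTER_CUBIC))
cw=vision.calibration("wrist");p,d=vision.read_camera("wrist")
for sl in (np.s_[130:145,218:235],np.s_[130:145,285:300],np.s_[240:258,215:230]):
    P,_=cloud(cw,d,sl);print("plaque top z",np.percentile(P[:,2],[10,50,90]))
E
```

```text
[np.float64(1.7), np.float64(-2.0), np.float64(-2.0), np.float64(1.7), np.float64(8.7), np.float64(18.6)] [[ 521.79 -352.28  150.  ]]
[np.float64(1.9), np.float64(-1.7), np.float64(-1.8), np.float64(1.8), np.float64(8.8), np.float64(18.8)] [[ 489.59 -352.53  150.  ]]
[np.float64(1.9), np.float64(-1.7), np.float64(-1.8), np.float64(1.8), np.float64(8.8), np.float64(18.8)] [[ 459.35 -352.52  150.  ]]
plaque top z [62.27 63.12 64.06]
plaque top z [62.26 63.2  63.95]
plaque top z [42.56 63.01 63.9 ]
```

View pics/s8.png

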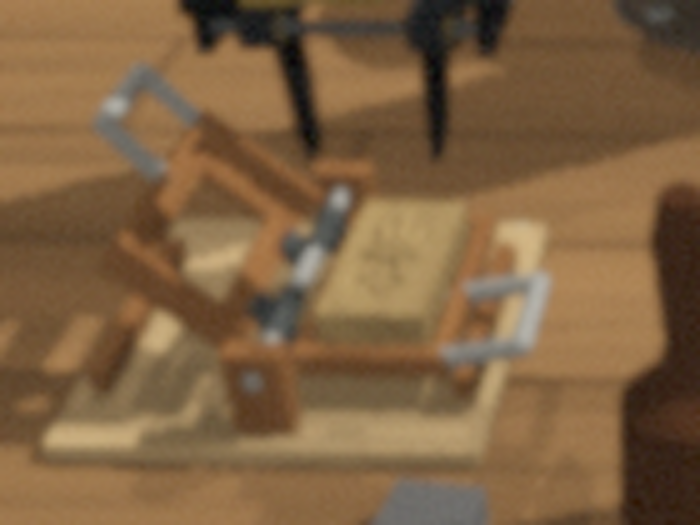

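Plaque top is at 63 (expected 64), level. In the scene crop the lid bar runs from (143,70) to (104,122). Triangulate it with the top view.

```bash
python3 - <<'E'
from h import *
np.set_printoptions(precision=1,suppress=True)
c=vision.calibration("top");cs=vision.calibration("scene")
for a,b in (([648,372],[123,97]),([645,293],[141,70]),([650,450],[104,122])):
    o1,d1=ray(c,(np.array([a])+.5)/5-.5+[335,145]);o2,d2=ray(cs,(np.array([b])+.5)/5-.5+[80,140])
    d1=d1[0]/np.linalg.norm(d1);d2=d2[0]/np.linalg.norm(d2)
    s=np.linalg.lstsq(np.c_[d1,-d2],o2-o1,rcond=None)[0];A=o1+s[0]*d1;B=o2+s[1]*d2
    P=(A+B)/2;print(A,B,"angle",np.arctan2(P[2]-50,P[1]+245),"r",np.hypot(P[2]-50,P[1]+245))
E
```

```text
[ 489.6 -352.2  150.5] [ 489.3 -350.3  149.4] angle 2.3868172464072 r 145.86833879357718
[ 521.4 -330.9  188.1] [ 520.2 -322.3  183.2] angle 2.112371407542148 r 158.3038636562782
[ 455.4 -374.4  111. ] [ 456.4 -380.6  114.5] angle 2.699430568830726 r 146.61998998836
```

Lid bar at ≈ (490.5, -351, 149), angle 2.39, r 145. Go above it, setting the opening to about 33 mm.

```bash
python3 -m crank '[[0,-35,0,0,0,0],[-15,-70,5,0,0,0],[-45,-85,15,0,0,0],[-80,-85,25,0,0,0],[-115,-85,38,0,0,0]]' 0.35; python3 -c "
from h import *
delta([490.5,-351,134],1.567)"
```

```text
t: 10.65
eef_pos: [490.2, -305.3, 215.4]
tcp_rot: [-1.574, -0.001, 1.57]
ft_force: [0.8, -0.3, -1.2]
opening: 0.377
delta [-45.8  81.4  -0.1] rot [0.19 0.19 0.07] | at [ 490.2 -305.3  215.4] [-1.574e+00 -1.000e-03  1.570e+00] F [ 0.8 -0.3 -1.2] op 0.377 t 10.65
```

```bash
python3 -m crank '[[-25,0,0,0,0,0],[-43,5,0,0,0,0],[-46,15,0,0,0,0],[-46,20,0,0,0,0],[-46,20,0,0,0,0]]' 0.35; python3 - <<'E'
from h import *
delta([490.5,-351,134],1.567)
p,d=vision.read_camera("wrist");cv2.imwrite("pics/w9.png",p);cw=vision.calibration("wrist")
print(proj(cw,[[490.5,-351,149],[463,-351,149],[518,-351,149]]).round())
E
```

```text
t: 11.15
eef_pos: [490.0, -349.9, 193.9]
tcp_rot: [-1.572, -0.003, 1.571]
ft_force: [0.7, 0.6, 0.3]
opening: 0.35
delta [-1.3 59.9 -0.4] rot [0.08 0.24 0.19] | at [ 490.  -349.9  193.9] [-1.572 -0.003  1.571] F [0.7 0.6 0.3] op 0.35 t 11.15
[[259. 214.]
 [259. 173.]
 [259. 253.]]
```

View pics/w9.png

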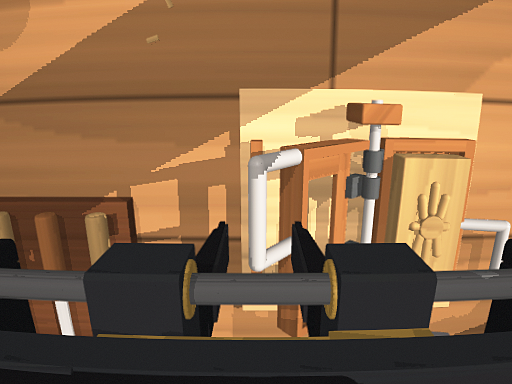

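The lid bar lies at col 258, rows 165–265, as projected, and between the open fingers. Descend and grip.

```bash
python3 -m crank '[[-1,20,0,0,0,0],[-1,40,0,0,0,0],[-1,54,0,0,0,0],[-1,60,0,0,0,0],[-1,60,0,0,0,0]]' 0.35;  python3 -m crank '[[0,0,0,0,0,0],[0,0,0,0,0,0],[0,0,0,0,0,0],[0,0,0,0,0,0]]' 0; python3 -c "
from h import *
delta([490.5,-351,134],1.567)"
```

```text
t: 11.7
eef_pos: [490.5, -350.5, 134.3]
tcp_rot: [-1.572, -0.003, 1.572]
ft_force: [1.1, -0.0, 0.2]
opening: 0.35
t: 12.1
eef_pos: [490.7, -351.2, 135.0]
tcp_rot: [-1.573, -0.001, 1.572]
ft_force: [-0.9, -3.6, 3.3]
opening: 0.116
delta [0.2 1.  0.2] rot [0.15 0.29 0.07] | at [ 490.7 -351.2  135. ] [-1.573e+00 -1.000e-03  1.572e+00] F [-0.9 -3.6  3.3] op 0.116 t 12.1
```

Gripped at 11 mm opening, which is the 12 mm bar. Compute the arc table.

```bash
python3 - <<'E'
import numpy as np
t0=2.39
for t in list(np.arange(2.27,-0.05,-0.12)):
    print(round(t,2),"rel start  x %.1f  y %.1f"%(145*(np.cos(t)-np.cos(t0)),-145*(np.sin(t)-np.sin(t0))),"  abs y %.1f z %.1f"%(-245+145*np.cos(t),35.5+145*np.sin(t)))
E
python3 -m crank '[[12.4,-12,0,0,0,0],[26,-22.5,0,0,0,0],[40.4,-31.4,0,0,0,0],[55.7,-38.5,0,0,0,0],[71.5,-43,0,0,0,0]]' 0
```

```text
2.27 rel start  x 12.6  y -12.0   abs y -338.3 z 146.5
2.15 rel start  x 26.6  y -22.3   abs y -324.4 z 156.9
2.03 rel start  x 41.7  y -31.0   abs y -309.3 z 165.5
1.91 rel start  x 57.7  y -37.7   abs y -293.2 z 172.2
1.79 rel start  x 74.4  y -42.5   abs y -276.5 z 177.0
1.67 rel start  x 91.6  y -45.3   abs y -259.4 z 179.8
1.55 rel start  x 109.0  y -46.0   abs y -242.0 z 180.5
1.43 rel start  x 126.3  y -44.6   abs y -224.7 z 179.1
1.31 rel start  x 143.3  y -41.1   abs y -207.6 z 175.6
1.19 rel start  x 159.8  y -35.6   abs y -191.1 z 170.1
1.07 rel start  x 175.6  y -28.2   abs y -175.4 z 162.7
0.95 rel start  x 190.3  y -18.9   abs y -160.7 z 153.4
0.83 rel start  x 203.8  y -8.0   abs y -147.1 z 142.5
0.71 rel start  x 215.9  y 4.5   abs y -135.0 z 130.0
0.59 rel start  x 226.4  y 18.3   abs y -124.5 z 116.2
0.47 rel start  x 235.2  y 33.3   abs y -115.7 z 101.2
0.35 rel start  x 242.1  y 49.3   abs y -108.8 z 85.2
0.23 rel start  x 247.1  y 65.9   abs y -103.8 z 68.6
0.11 rel start  x 250.1  y 83.1   abs y -100.9 z 51.4
-0.01 rel start  x 250.9  y 100.5   abs y -100.0 z 34.1
t: 12.6
eef_pos: [491.1, -280.9, 179.8]
tcp_rot: [-1.576, 0.003, 1.572]
ft_force: [-0.9, -9.5, 6.5]
opening: 0.116
```

```bash
python3 -m crank '[[21.5,-1,0,0,0,0],[39,-1.5,0,0,0,0],[56,0,0,0,0,0],[73,3.5,0,0,0,0],[90,9,0,0,0,0]]' 0; python3 -c "
from h import *
delta([490.5,-160.7,153.4],1.567)"
```

```text
t: 13.1
eef_pos: [492.0, -191.3, 172.0]
tcp_rot: [-1.58, 0.006, 1.572]
ft_force: [3.4, -6.4, 4.4]
opening: 0.115
delta [30.8 18.4  1.6] rot [ 0.53  0.29 -0.34] | at [ 492.  -191.3  172. ] [-1.58   0.006  1.572] F [ 3.4 -6.4  4.4] op 0.115 t 13.1
```

```bash
python3 -m crank '[[16,8.5,0.5,0,0,0],[30.6,18,1,0,0,0],[44.2,29,1,0,0,0],[56.3,41.5,1,0,0,0],[66.8,55,1,0,0,0]]' 0; python3 -c "
from h import *
delta([490.5,-115.7,101.2],1.567)"
```

```text
t: 13.6
eef_pos: [492.5, -124.9, 117.4]
tcp_rot: [-1.583, 0.008, 1.572]
ft_force: [2.2, -9.3, 2.1]
opening: 0.121
delta [ 9.3 16.1  2.2] rot [ 0.73  0.32 -0.45] | at [ 492.5 -124.9  117.4] [-1.583  0.008  1.572] F [ 2.2 -9.3  2.1] op 0.121 t 13.6
```

```bash
python3 -m crank '[[9,15.5,1,0,0,0],[16,31.5,2,0,0,0],[20.5,48,2,0,0,0],[23,62,2,0,0,0],[24,70,2,0,0,0]]' 0; python3 -m crank '[[0,4,0,0,0,0],[0,8,0,0,0,0]]' 0;python3 -c "
from h import *
delta([490.5,-100,35.5],1.567)"
```

```text
t: 14.1
eef_pos: [492.5, -100.7, 47.3]
tcp_rot: [-1.586, 0.008, 1.572]
ft_force: [4.8, 6.9, 6.7]
opening: 0.118
t: 14.3
eef_pos: [492.7, -100.2, 39.6]
tcp_rot: [-1.586, 0.007, 1.572]
ft_force: [0.2, 6.3, 6.3]
opening: 0.117
delta [0.2 4.1 2.2] rot [ 0.89  0.31 -0.42] | at [ 492.7 -100.2   39.6] [-1.586  0.007  1.572] F [0.2 6.3 6.3] op 0.117 t 14.3
```

```bash
python3 -m crank '[[0,2,0,0,0,0],[0,3,0,0,0,0]]' 0; python3 -m crank '[[0,2,0,0,0,0],[0,2,0,0,0,0]]' 0;python3 - <<'E'
from h import *
delta([490.5,-100,35.5],1.567)
p,d=vision.read_camera("scene");cv2.imwrite("pics/s10.png",cv2.resize(p[130:245,80:220],None,fx=5,fy=5,interpolation=cv2.INTER_CUBIC))
E
```

```text
t: 14.5
eef_pos: [492.7, -100.0, 37.0]
tcp_rot: [-1.586, 0.008, 1.573]
ft_force: [-1.5, 1.3, 4.8]
opening: 0.117
t: 14.7
eef_pos: [492.8, -100.0, 35.5]
tcp_rot: [-1.587, 0.008, 1.573]
ft_force: [-1.0, -0.2, 2.4]
opening: 0.117
delta [-0.  -0.1  2.3] rot [ 0.92  0.33 -0.44] | at [ 492.8 -100.    35.5] [-1.587  0.008  1.573] F [-1.  -0.2  2.4] op 0.117 t 14.7
```

View pics/s10.png

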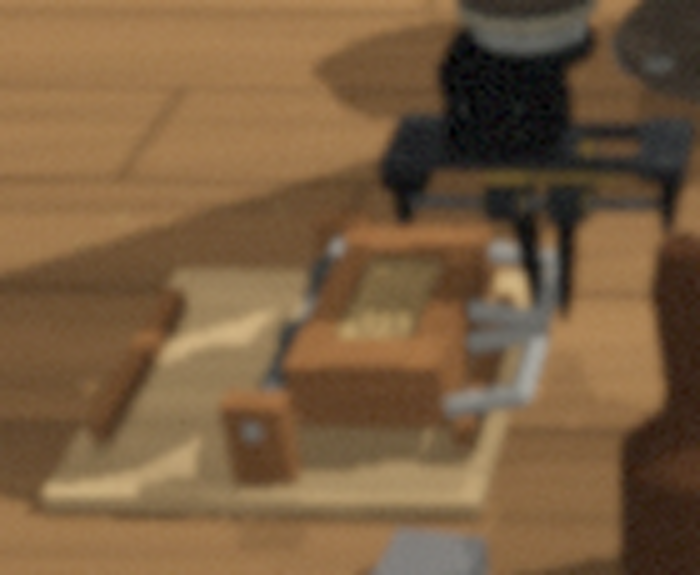

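The lid looks shut in the scene crop: its bar at (505,330) lies beside the other one at (530,370). Press a little more to be sure of the stop.

```bash
python3 -m crank '[[0,2,0,0,0,0],[0,3,0,0,0,0],[0,4,0,0,0,0]]' 0;  python3 -m crank '[[0,0,0,0,0,0]]' 0; python3 -m crank '[[0,2,0,0,0,0],[0,3,0,0,0,0]]' 0
```

```text
t: 15.05
eef_pos: [492.9, -100.0, 32.7]
tcp_rot: [-1.588, 0.008, 1.573]
ft_force: [-8.0, 1.7, 32.6]
opening: 0.117
t: 15.15
eef_pos: [492.8, -99.9, 33.4]
tcp_rot: [-1.588, 0.008, 1.573]
ft_force: [-1.6, -1.8, -3.7]
opening: 0.116
t: 15.35
eef_pos: [493.0, -100.0, 32.3]
tcp_rot: [-1.589, 0.009, 1.573]
ft_force: [-10.2, 1.5, 44.2]
opening: 0.118
```

Hard stop reached, so the lid is fully shut. Release, rise, and look.

```bash
python3 -m crank '[[0,-1,0,0,0,0],[0,-1,0,0,0,0],[0,-1,0,0,0,0]]' 0.33;  python3 -m crank '[[0,-10,0,0.8,0,0],[0,-30,0,1,0,-0.5],[0,-55,0,1,0,-0.5],[0,-80,-30,1,0,-0.5],[0,-90,-60,1,0,-0.5]]' 0.33; python3 - <<'E'
from h import *
delta([571,-100,140],1.567)
p,d=vision.read_camera("wrist");cv2.imwrite("pics/w11.png",p);cw=vision.calibration("wrist")
print(proj(cw,[[571,-100,50],[543,-100,50],[599,-100,50],[491,-100,50]]).round())
E
```

```text
t: 15.65
eef_pos: [493.1, -99.9, 33.2]
tcp_rot: [-1.589, 0.008, 1.573]
ft_force: [-0.3, 0.6, -0.0]
opening: 0.302
t: 16.15
eef_pos: [552.6, -99.2, 126.5]
tcp_rot: [-1.574, 0.0, 1.572]
ft_force: [-0.3, -1.2, -0.1]
opening: 0.331
delta [ -0.9 -13.5 -18.5] rot [ 0.19  0.3  -0.02] | at [552.6 -99.2 126.5] [-1.574  0.     1.572] F [-0.3 -1.2 -0.1] op 0.331 t 16.15
[[260. 217.]
 [260. 181.]
 [260. 251.]
 [260. 108.]]
```

View pics/w11.png

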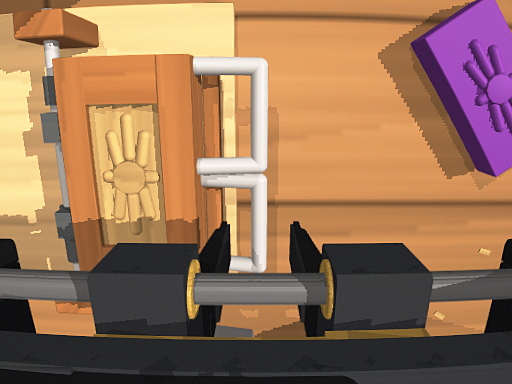

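The lid is shut with the rosette visible through its window, and both bars are in line at col 260. The cradle bar spans rows 175–268. Go down over the cradle bar.

```bash
python3 -m crank '[[-1,10,-12,0,0,0],[-1,30,-18.5,0,0,0],[-1,55,-18.5,0,0,0],[-1,80,-18.5,0,0,0],[-1,91,-18.5,0,0,0]]' 0.33;  python3 -m crank '[[0,0,0,0,0,0],[0,0,0,0,0,0],[0,0,0,0,0,0],[0,0,0,0,0,0]]' 0; python3 -c "
from h import *
delta([571,-100,35.5],1.567)"
```

```text
t: 16.7
eef_pos: [575.3, -100.4, 33.9]
tcp_rot: [-1.575, 0.0, 1.573]
ft_force: [0.7, 0.8, -0.7]
opening: 0.329
t: 17.1
eef_pos: [575.7, -100.0, 34.9]
tcp_rot: [-1.577, 0.0, 1.572]
ft_force: [1.2, 4.2, -1.1]
opening: 0.117
delta [ 0.  -0.6  4.7] rot [ 0.34  0.3  -0.01] | at [ 575.7 -100.    34.9] [-1.577  0.     1.572] F [ 1.2  4.2 -1.1] op 0.117 t 17.1
```

```bash
python3 -m crank '[[-0.7,-14.5,0,0,0,0],[-2.9,-28.8,0,0,0,0],[-6.5,-43,0,0,0,0],[-12.6,-59,0,0,0,0],[-20.6,-74.5,0,0,0,0]]' 0; python3 - <<'E'
from h import *
s=env.state(); print(s['eef_pos'])
for t in (.66,.78,.9,1.02,1.14): print(t,"x %.1f y %.1f"%(-245+145*np.cos(t)-s['eef_pos'][1],-(34.5+145*np.sin(t)-s['eef_pos'][2])))
E
```

```text
t: 17.6
eef_pos: [575.6, -119.5, 110.5]
tcp_rot: [-1.578, -0.001, 1.572]
ft_force: [4.2, 6.0, -6.1]
opening: 0.117
[ 575.61150979 -119.53685359  110.47266853]
0.66 x -10.9 y -12.9
0.78 x -22.4 y -26.0
0.9 x -35.3 y -37.6
1.02 x -49.6 y -47.6
1.14 x -64.9 y -55.8
```

```bash
python3 -m crank '[[-11,-13,0,0,0,0],[-22.4,-26,0,0,0,0],[-35.3,-37.6,0,0,0,0],[-49.6,-47.6,0,0,0,0],[-65,-56,0,0,0,0]]' 0; python3 - <<'E'
from h import *
s=env.state(); print(s['eef_pos'])
for t in (1.26,1.38,1.5,1.62,1.74): print(t,"x %.1f y %.1f"%(-245+145*np.cos(t)-s['eef_pos'][1],-(34.5+145*np.sin(t)-s['eef_pos'][2])))
E
```

```text
t: 18.1
eef_pos: [575.7, -181.9, 170.0]
tcp_rot: [-1.581, -0.005, 1.573]
ft_force: [-1.9, 14.7, 13.6]
opening: 0.121
[ 575.67279433 -181.93449387  170.0136116 ]
1.26 x -18.7 y -2.5
1.38 x -35.6 y -6.9
1.5 x -52.8 y -9.1
1.62 x -70.2 y -9.3
1.74 x -87.5 y -7.4
```

```bash
python3 -m crank '[[-17,-5,0,0,0,0],[-34,-9,0,0,0,0],[-51,-11,0,0,0,0],[-68,-11.5,0,0,0,0],[-85,-9.5,0,0,0,0]]' 0; python3 - <<'E'
from h import *
s=env.state(); print(s['eef_pos'])
for t in (1.86,1.98,2.1,2.22,2.34): print(t,"x %.1f y %.1f"%(-245+145*np.cos(t)-s['eef_pos'][1],-(34.5+145*np.sin(t)-s['eef_pos'][2])))
p,d=vision.read_camera("scene");cv2.imwrite("pics/s12.png",cv2.resize(p[100:245,80:220],None,fx=4,fy=4,interpolation=cv2.INTER_CUBIC))
E
```

```text
t: 18.6
eef_pos: [575.4, -267.0, 181.3]
tcp_rot: [-1.582, -0.005, 1.573]
ft_force: [-2.2, 5.2, 1.3]
opening: 0.119
[ 575.40083227 -267.00512473  181.33747312]
1.86 x -19.3 y 7.9
1.98 x -35.7 y 13.8
2.1 x -51.2 y 21.7
2.22 x -65.7 y 31.3
2.34 x -78.9 y 42.7
```

View pics/s12.png

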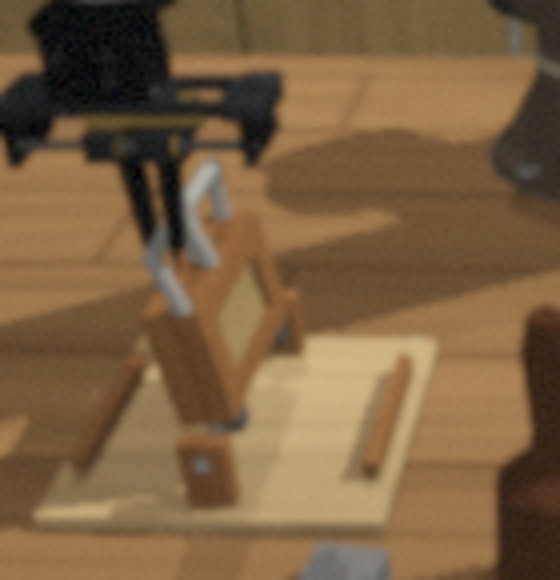

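```bash
python3 - <<'E'
from h import *
c=vision.calibration("scene")
for th in (1.72,1.57,1.4,1.2):
  y=-245+145*np.cos(th);z=50+145*np.sin(th)
  print(th,((proj(c,[[605,y,z],[537,y,z],[525,y,z],[457,y,z]])-[80,100])*4+1.5).round().tolist())
p,d=vision.read_camera("wrist");cv2.imwrite("pics/w12.png",p)
E
```

```text
1.72 [[150.0, 259.0], [179.0, 214.0], [184.0, 207.0], [211.0, 166.0]]
1.57 [[181.0, 258.0], [209.0, 212.0], [214.0, 205.0], [239.0, 165.0]]
1.4 [[217.0, 261.0], [244.0, 215.0], [248.0, 208.0], [271.0, 167.0]]
1.2 [[260.0, 271.0], [284.0, 225.0], [288.0, 218.0], [309.0, 177.0]]
```

View pics/w12.png

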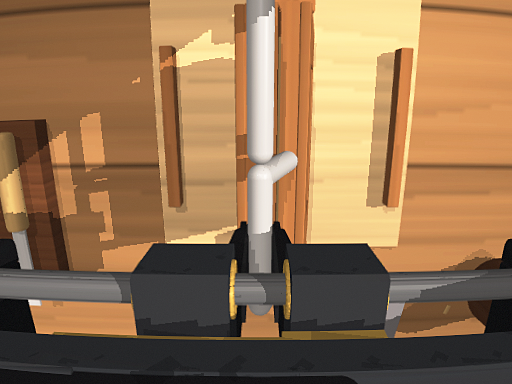

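In the wrist view both bars are in line at col 260, and the scene projection at 1.72 rad matches the lid bar too, so the lid is still shut. Continue down.

```bash
python3 -m crank '[[-18,3.5,0,0,0,0],[-35,9.5,0,0,0,0],[-51,18,0,0,0,0],[-65.5,28,0,0,0,0],[-79,39.5,0,0,0,0]]' 0; python3 - <<'E'
from h import *
s=env.state(); print(s['eef_pos'])
for t in (2.46,2.58,2.7,2.82,2.94,3.06,3.14): print(t,"x %.1f y %.1f"%(-245+145*np.cos(t)-s['eef_pos'][1],-(37+145*np.sin(t)-s['eef_pos'][2])))
E
```

```text
t: 19.2
eef_pos: [575.3, -348.6, 141.1]
tcp_rot: [-1.581, -0.003, 1.571]
ft_force: [-3.0, 4.4, -0.0]
opening: 0.117
[ 575.31648869 -348.60740227  141.10552741]
2.46 x -9.0 y 12.8
2.58 x -19.1 y 26.9
2.7 x -27.5 y 42.1
2.82 x -34.0 y 58.3
2.94 x -38.5 y 75.1
3.06 x -40.9 y 92.3
3.14 x -41.4 y 103.9
```

```bash
python3 -m crank '[[-9,13,0,0,0,0],[-19,27,0,0,0,0],[-27.5,42,0,0,0,0],[-34,58,0,0,0,0],[-38.5,73,0,0,0,0]]' 0; python3 -m crank '[[-1,6,0,0,0,0],[-2,12,0,0,0,0],[-3,18,0,0,0,0]]' 0;  python3 -c "
from h import *
delta([575,-390,36],1.567)"
```

```text
t: 19.7
eef_pos: [575.4, -387.0, 66.5]
tcp_rot: [-1.58, -0.004, 1.571]
ft_force: [-5.4, 3.8, 2.6]
opening: 0.116
t: 20.0
eef_pos: [575.3, -389.6, 48.1]
tcp_rot: [-1.579, -0.005, 1.571]
ft_force: [-3.4, 4.4, 2.5]
opening: 0.117
delta [-0.5 12.1  0.4] rot [0.47 0.23 0.28] | at [ 575.3 -389.6   48.1] [-1.579 -0.005  1.571] F [-3.4  4.4  2.5] op 0.117 t 20.0
```

Creep to the stop.

```bash
python3 -m crank '[[0,3,0,0,0,0],[0,6,0,0,0,0],[0,8,0,0,0,0]]' 0; python3 -m crank '[[0,1,0,0,0,0],[0,2,0,0,0,0],[0,3,0,0,0,0]]' 0;python3 -m crank '[[0,1.5,0,0,0,0],[0,2.5,0,0,0,0]]' 0
```

```text
t: 20.3
eef_pos: [575.4, -389.9, 40.3]
tcp_rot: [-1.579, -0.004, 1.571]
ft_force: [-4.3, -1.8, 2.3]
opening: 0.118
t: 20.6
eef_pos: [575.4, -389.9, 37.4]
tcp_rot: [-1.579, -0.004, 1.571]
ft_force: [-4.4, -1.0, 1.9]
opening: 0.119
t: 20.8
eef_pos: [575.5, -389.9, 36.7]
tcp_rot: [-1.58, -0.003, 1.571]
ft_force: [-11.9, 4.0, 24.9]
opening: 0.123
```

Stop reached (25 N). Press once more, release, rise and look.

```bash
python3 -m crank '[[0,1.5,0,0,0,0],[0,2,0,0,0,0]]' 0; python3 -m crank '[[0,-1,0,0,0,0],[0,-1,0,0,0,0],[0,-1,0,0,0,0],[0,-1,0,0,0,0]]' 0.3;  python3 -m crank '[[0,-10,0,0.3,0,0],[0,-30,0,0.5,0,0],[0,-60,0,0.5,0,0],[0,-90,0,0.5,0,0],[0,-120,0,0.5,0,0]]' 0.3; python3 - <<'E'
from h import *
delta([575,-390,36],1.567)
p,d=vision.read_camera("wrist");cv2.imwrite("pics/w13.png",p);cw=vision.calibration("wrist");np.savez("pics/w13.npz",d=d)
print(proj(cw,[[571,-390,50],[543,-390,50],[599,-390,50],[491,-390,50]]).round())
p,ds=vision.read_camera("scene");cv2.imwrite("pics/s13.png",cv2.resize(p[120:265,50:220],None,fx=4,fy=4,interpolation=cv2.INTER_CUBIC))
c=vision.calibration("scene")
for th in (3.14,3.0):
  y=-245+145*np.cos(th);z=50+145*np.sin(th)
  print(th,((proj(c,[[605,y,z],[537,y,z],[525,y,z],[457,y,z]])-[50,120])*4+1.5).round().tolist())
E
```

```text
t: 21.0
eef_pos: [575.5, -389.9, 36.7]
tcp_rot: [-1.58, -0.003, 1.572]
ft_force: [-10.7, 3.8, 24.0]
opening: 0.118
t: 21.4
eef_pos: [575.7, -389.9, 37.4]
tcp_rot: [-1.581, -0.003, 1.572]
ft_force: [-0.6, 0.1, 0.1]
opening: 0.292
t: 21.9
eef_pos: [574.6, -390.1, 159.2]
tcp_rot: [-1.572, -0.003, 1.572]
ft_force: [-0.3, -0.7, 0.2]
opening: 0.299
delta [ -0.2 123.2  -0.3] rot [0.06 0.27 0.15] | at [ 574.6 -390.1  159.2] [-1.572 -0.003  1.572] F [-0.3 -0.7  0.2] op 0.299 t 21.9
[[262. 181.]
 [262. 148.]
 [262. 213.]
 [262.  83.]]
3.14 [[138.0, 353.0], [172.0, 302.0], [177.0, 294.0], [208.0, 248.0]]
3.0 [[134.0, 329.0], [168.0, 279.0], [174.0, 271.0], [204.0, 227.0]]
```

View pics/w13.png

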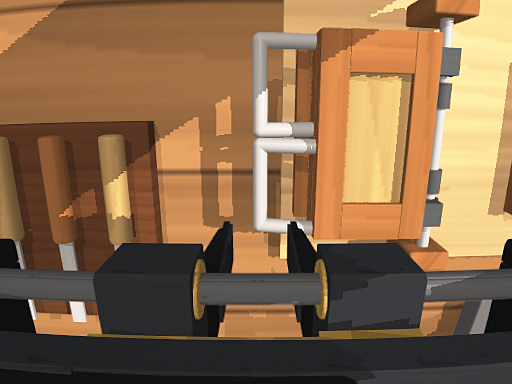

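View pics/s13.png

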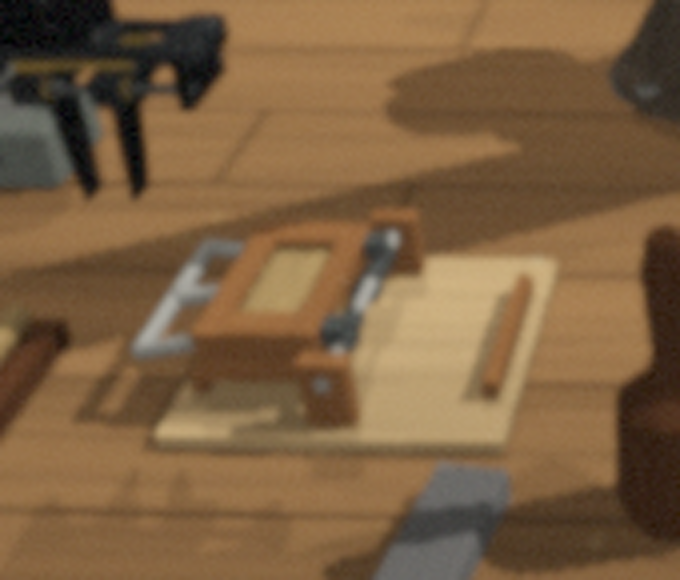

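The frame lies fully over. The bars at wrist col ~262 match the projection, and in the scene they run (135,353)→(207,245) against predicted (138,353)→(208,248). Last depth check of both bars and of the plaque through the window.

```bash
python3 - <<'E'
from h import *
cw=vision.calibration("wrist");d=np.load("pics/w13.npz")["d"]
for n,sl in dict(lidbar=np.s_[60:115,258:266],cradlebar=np.s_[155:210,258:265],plaqA=np.s_[90:120,360:400],plaqB=np.s_[160:190,355:395],leaf=np.s_[90:180,325:345]).items():
    P,_=cloud(cw,d,sl);print(n,np.percentile(P[:,2],[10,50,90]).round(1))
s=env.state();print(s['ft_force'].round(1),s['t'])
p,dt=vision.read_camera("top");p0=cv2.imread("pics/top0.png")
for n,sl in dict(offcut=np.s_[80:132,215:245],mallet=np.s_[95:150,275:320],stone=np.s_[75:145,338:372]).items():
    print(n,"mean abs diff",cv2.absdiff(p[sl],p0[sl]).mean().round(1))
cv2.imwrite("pics/t13.png",p)
E
```

```text
lidbar [56.4 57.6 58.8]
cradlebar [57.2 58.2 59.2]
plaqA [62.9 63.8 64.7]
plaqB [63.2 64.1 64.9]
leaf [71.1 72.  72.9]
[ 0.7 -0.6 -0.3] 22.0
offcut mean abs diff 3.4
mallet mean abs diff 8.7
stone mean abs diff 15.1
```

View pics/t13.png

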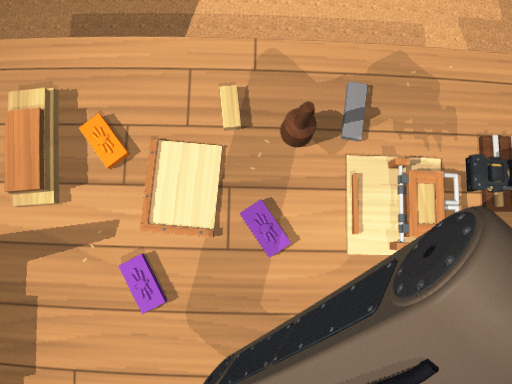

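Both bars' tops are at 58 mm, so the cradle is at π and the lid at 0. The plaque's underside is level at 64 mm. In the top view the mallet, offcut and oilstone are where they were; only shadows changed. Handing in.

```bash
python3 -m crank '[[0,0,0,0,0,0]]' ; python3 -c "
from cell import job
print(job.job_done())"
```

```text
t: 22.15
eef_pos: [575.0, -390.4, 159.5]
tcp_rot: [-1.574, -0.001, 1.572]
ft_force: [-0.2, -0.6, -0.3]
opening: 0.301
the job is handed in; nothing more can be done
None
```

The job is handed in at about 22 s of the 72 s allowed. The plaque is shut inside the frame, and the frame lies turned over on its far stop.

- **Squaring:** I slid the plaque into the corner until both fences pushed back. The wrist view measured it flush within 0.6 mm of the -x fence and 0.004 rad. The +y side I judged by contact force and the picture.
- **Laying in:** I laid it in the pocket and let go. Its top read 63 mm by depth, where 64 mm was expected, and it was level.
- **Lid and turn:** I swung the lid by its bar onto its hard stop (44 N at the wrist), then turned the frame by the other bar to the far stop (about 25 N).

Last checks before handing in:
- **Bars:** The two bars' tops read 57.6 and 58.2 mm. That puts the frame at about π and the lid at about 0.
- **Plaque:** Its underside showed level through the window at 64 mm, about where it should be, given the 2 mm play.
- **Bystanders:** The mallet, offcut and oilstone looked unmoved in the top view. The picture differences I measured around the mallet and the oilstone I put down to shadows.
- **Robot:** The gripper was clear, with no force on it.

Two things disagreed along the way. The lid bar's ends did not triangulate consistently, so I used only its middle, which matched the 145 mm radius. While lowering over the pocket the arm had drifted 3 mm, which I corrected before setting the plaque down.

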